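# Draw out the sprung gauge arm to the red tab and hold it

### The job

Set up the gauge arm over the speaker panel: push its orange lock button all the way down, then take the arm by its black knob and draw it out of the olive housing until its pointer stands at the red tab on the scale. A return spring pulls the arm back, so finish while still holding it steady at the tab with the gripper, and leave the other things on the bench as they are.

Things in the scene. Friction and masses are not known exactly. Their poses are not given: they have to be found in the camera images.
- fixture: gauge fixture, fixed: cream jig board (160 wide, x -10 to 320) with black panel (top at 32 above the bench) and olive housing (x -210 to 0, 40 wide, top at 93). Origin on the bench under the housing's mouth, z up, x = the way the arm slides out. White scale, 10 mm ticks, along x at y 22 to 48, top at 70. Only knob and button stand above 96.
- gauge_arm (a joint): extension of the arm in m: 0 parked, at most 0.200. Slides level along the fixture's x. A return spring pulls it back with about 4 N parked and 7 N fully out; it does not stay out by itself. Locked at 0 until the button is down.
- pull_knob: black upright round knob on the arm's head, moving with it: 24 in diameter, 47 tall. Origin at the centre of its underside, 88 above the bench (top at 135); it can turn stiffly on its upright axis. The head under it is 34 long, 32 wide, its top level with the origin. Parked, it stands 65 out from the housing's mouth, with room for fingers all round.
- pointer (a point): the black pointer bar (4 wide) on the arm's head, which rides over the scale; this point is on its centre line, 35 to the fixture's +y side of the knob's axis and at the same x. It moves with the arm.
- mark_tab: red tab (6 wide along the scale, 14 deep, 15 tall) clipped on the scale's outer edge, with a red line over the ticks; fixed, somewhere 100 to 180 ahead of the parked pointer. Origin on its centre line at the scale's top face, 70 above the bench; axes as the fixture's.
- lock_button (a joint): how far the lock button is pressed, in m: 0 up (locked), 0.008 fully down (free). Needs about 3 N; friction keeps it down once pressed, there is no return spring.
- button_top (a point): centre of the top face of the orange round lock button (30 in diameter) on top of the housing, 90 behind its mouth; 111 above the bench when up, pressed straight down by 8.
- tray_a: dark green open tray of screws, 110 x 85 x 45, loose; leave alone. Origin at the centre of its underside.
- tray_b: a second such tray; leave alone.
- screwdriver: screwdriver with orange handle, 200 long, lying by the housing; leave alone.
- fitting: small white plastic T fitting, 30 x 33 x 14, lying on the speaker panel beside the arm's path; leave alone.
- speaker: dark steel speaker unit, 100 in diameter, 49 tall; leave alone.
- tape_roll: roll of blue tape, 90 in diameter, 24 tall; leave alone.
- oil_bottle: small clear bottle with red cap, 48 in diameter, 110 tall; leave alone.

How it is judged:
On the way, in this order (a step that is already met when the one before it is completed fails the run):
1. the lock button is pushed down while the arm is still parked (value of joint lock_button above 0.006 m and value of joint gauge_arm below 0.01 m), for 0.1 s.
2. the arm is being drawn out by its knob (value of joint gauge_arm above 0.04 m and contact force between the fingers and pull_knob above 1.5 N), for 0.1 s.
At the end, for the whole second after the job is handed in: The program ends with the gripper still holding the arm's knob (finger contact over 1.5 N), the arm at rest (under 10 mm/s) with its pointer within 5 mm of the red tab along the scale, and the lock button down (over 6 of its 8 mm) (x of pointer in the frame of mark_tab between -0.005 and 0.005 m and velocity of joint gauge_arm between -0.01 and 0.01 m/s and value of joint lock_button above 0.006 m and contact force between the fingers and pull_knob above 1.5 N); the arm keeps its last pose, push and grip.
It fails at once if a bystander is shifted by more than 20 mm (distance of any of tray_a, tray_b, screwdriver, fitting, speaker, tape_roll, oil_bottle from where it was at the start of the episode above 0.02 m).
It also fails if it takes over 43 s, if anything falls off the work surface, if the arm or the gripper's body presses on something with over 40 N, if the wrist force passes 120 N, or if a joint passes its speed limit or range.

### The arm

A 6-joint arm with a two-finger parallel gripper is mounted at the origin on the work surface. World frame = base frame: x ahead of the robot, y to its left, z up, the work surface at z = 0. Lengths are in m, angles in rad, forces in N, time in s.
With the tool pointing down it reaches from about 0.3 to 0.875 m from the base axis. Payload 6.4 kg.
Tool frame: the origin (TCP) lies at the very end of the fingers, on their centre line; the grasp point (between the pads) lies 19 mm behind it (arm.grip_point_offset is the distance from the TCP to the grasp point, in m); z points along the fingers, y is the line along which they close (so a half turn about z gives the same grasp; the last joint's range is limited). The gripper opens to 85 mm and grips with 20 to 120 N. Pads are 22 mm wide; open, the fingers measure 114 mm over their backs; the gripper's body (76 mm by 85 mm) begins 54 mm behind the grasp point. The pads swing forward as they close: fully open they stand 13 mm farther back than shut.
Start: joints at [1.14, 0.181, 1.607, -0, 1.354, -0.206], TCP at [0.128, 0.561, 0.231] pointing down, gripper open.
Joint ranges: [-2.99, 2.99], [-0.89, 2.07], [0.3, 2.58], [-1.14, 4.28], [0, 2.63], [-3.12, 3.12]. Speed limits (rad/s): [2.57, 2.57, 3.01, 3.14, 3.14, 3.14].

### API

Orientations are given as a unit quaternion [w, x, y, z].
In Python, from cell import arm, optics gives the robot as it stands.
- The arm moves only by the shell command python3 -m inch 'ROWS' [OPENING]. ROWS is JSON, a list of rows, each a list of 2 entries, a list of its own where there are three numbers: the shift along the tool's x, y, z in cm, then the turn about the tool's z in rad. A call has 1 to 8 rows; each row shifts and turns the commanded pose from where the row before left it, along the tool's axes as they then stand; what a row does not reach is not made up. A row lasts 1/12 s, in which the tool goes at most 41.7 mm and 7.16 degrees, less where a joint would pass 70% of its speed; a pose out of reach is approached as far as the arm can. A call with a gripper value outside its range is refused whole. OPENING is the opening, from -1 (shut) to 1 (fully open), set as the call begins (- or left out, the last holds). The fingers move at their own pace and stop on an object; the grip force is fixed at half the most. Time passes only in rows, so rows that do not move let the fingers close. It gives the time, the measured TCP pose, the force, the opening and the grip force at its end, in the units of the state.
- arm.state(): the state, without advancing time (a new reading comes with each control period).
- optics.snapshot(name): name is "scene" or "top" or "wrist"; returns a dict with "image" (420x560x3 uint8, blue, green, red), "fx", "fy", "cx", "cy" (pixels), "position" and "orientation" of the camera in the world; the wrist camera has in their place "mount" (4x4, takes a point from camera to tool coordinates, whose origin is the TCP and whose axes are the flange's). Camera axes: x right, y down, z forward; pixel columns grow to the right and rows downward; lengths in m; the calibration is good to about 2 mm. A picture is of the moment at which its call begins: read the wrist's pose just before it. There is no depth.
- arm.close_job(): hands the job in; it is judged then, once.
The state is a dict: "time_s": time; "qpos": joint angles; "dq": joint speeds; "effort": joint torques, N m; "ee_pos": TCP position; "ee_rot": TCP orientation; "force": force on the tool from outside, world axes, zero at the start; "torque": the same for the moment, N m; "width": opening from 0.0 (shut) to 1.0 (fully open); "finger_force": force on a finger pad.
Only numpy, scipy, OpenCV 4.12 (cv2) and the standard library are available. Lean on these libraries where they do the work, as an engineer would, in place of code of your own. Each camera call takes 0.05 s, during which the arm holds its last target. There are 200 camera calls.

## Working session

There is one attempt and no reset: what is moved stays moved. The work goes in short steps, Python scripts to look and compute and a shell command to move; the robot and the scene stay as the last step left them, time stands still between calls to the robot, and variables do not carry over. Pictures are saved under pics/ and viewed, at most 10 in all, crops included, and the job is handed in when it is done.

```bash
mkdir -p pics; cat > h.py <<'E'
import numpy as np, cv2, pickle
from scipy.spatial.transform import Rotation as R
def rot(q): return R.from_quat([q[1],q[2],q[3],q[0]]).as_matrix()
def cam(s,st=None):
    if 'mount' in s and st is not None:
        T=np.eye(4);T[:3,:3]=rot(st['ee_rot']);T[:3,3]=st['ee_pos'];T=T@np.array(s['mount']);return T[:3,:3],T[:3,3]
    return rot(s['orientation']),np.array(s['position'])
def ray(s,C,u,v):
    d=C[0]@np.array([(u-s['cx'])/s['fx'],(v-s['cy'])/s['fy'],1]);return C[1],d/np.linalg.norm(d)
def atz(s,C,u,v,z):
    p,d=ray(s,C,u,v);return p+d*(z-p[2])/d[2]
def tri(rays):
    A=0;b=0
    for p,d in rays:
        M=np.eye(3)-np.outer(d,d);A=A+M;b=b+M@p
    x=np.linalg.solve(A,b);return x,[np.linalg.norm((np.eye(3)-np.outer(d,d))@(x-p)) for p,d in rays]
def proj(s,C,P):
    c=C[0].T@(np.array(P)-C[1]);return s['fx']*c[0]/c[2]+s['cx'],s['fy']*c[1]/c[2]+s['cy']
def snap(n,tag):
    from cell import arm,optics
    st=arm.state();s=optics.snapshot(n);pickle.dump((s,st),open(f'pics/{tag}.pkl','wb'));cv2.imwrite(f'pics/{tag}.png',s['image']);return s,st
def load(tag):
    s,st=pickle.load(open(f'pics/{tag}.pkl','rb'));return s,cam(s,st)
E
python3 - <<'E'
from h import *
for n in ['top','scene','wrist']:
    s,st=snap(n,n+'0');print(n,cam(s,st)[1],s['fx'])
print(st)
E
```

```text
top [0.36428256 0.05414783 1.6371005 ] 469.91893683096583
scene [0.90664654 0.78076219 1.19106729] 484.58156414008425
wrist [0.05541004 0.5763499  0.37200534] 297.6500697823272
{'time_s': 0.1, 'qpos': array([ 1.13968608e+00,  1.81467162e-01,  1.60788620e+00, -2.95993993e-05,
        1.35377603e+00, -2.06305347e-01]), 'dq': array([ 0.00132951, -0.00247705, -0.00175678,  0.00088574,  0.00111337,
       -0.00135041]), 'effort': array([ 1.08758127e-05, -4.45883632e+01, -3.52236307e+01, -2.76191950e-04,
        4.30278407e-03, -5.52217386e-05]), 'ee_pos': array([0.1279671 , 0.56008748, 0.23048454]), 'ee_rot': array([-2.27037237e-04,  1.12162699e-01,  9.93689558e-01, -7.34199960e-04]), 'force': array([-0.94823301, -0.02701155, -0.16913567]), 'torque': array([-0.02084732, -0.04948106, -0.01275211]), 'finger_force': 0.0, 'width': 0.9991219042817873}
```

View pics/top0.png

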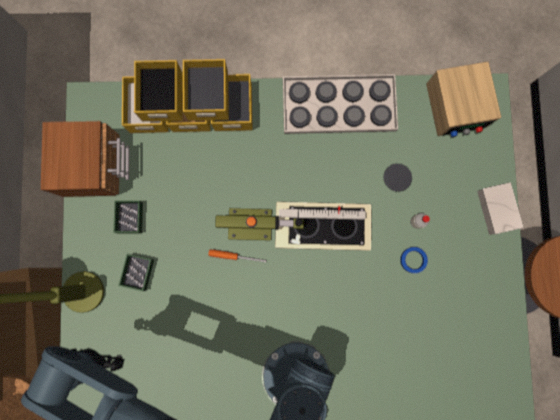

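View pics/scene0.png

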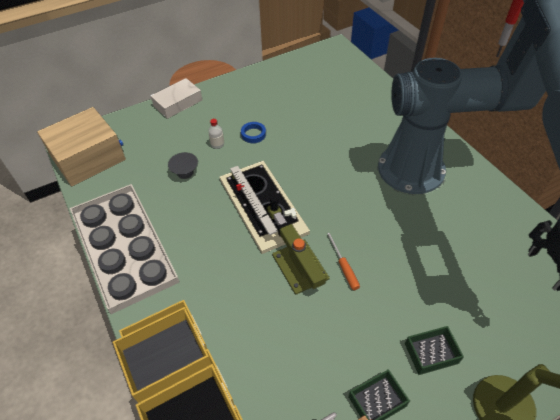

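Top view: button at about (251,221), knob near (299,224), red tab near (339,210), and the fixture's x runs to image right (world −y). Next, enlarged crops.

```bash
python3 - <<'E'
from h import *
t=cv2.imread('pics/top0.png');s=cv2.imread('pics/scene0.png')
cv2.imwrite('pics/c1.png',cv2.resize(t[190:260,215:375],None,fx=5,fy=5,interpolation=cv2.INTER_CUBIC))
cv2.imwrite('pics/c2.png',cv2.resize(s[155:275,215:335],None,fx=5,fy=5,interpolation=cv2.INTER_CUBIC))
E
```

```text
(no output)
```

View pics/c1.png

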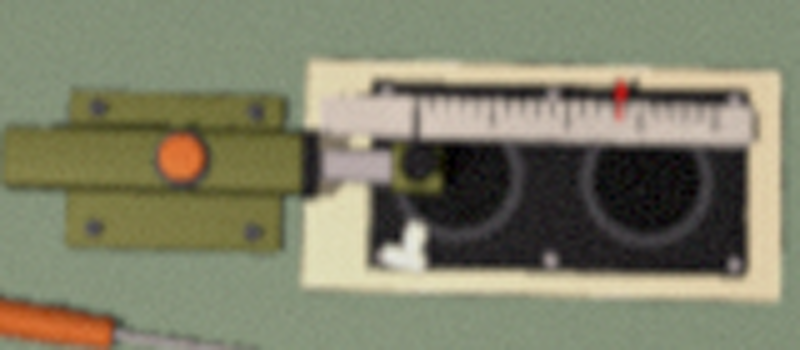

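View pics/c2.png

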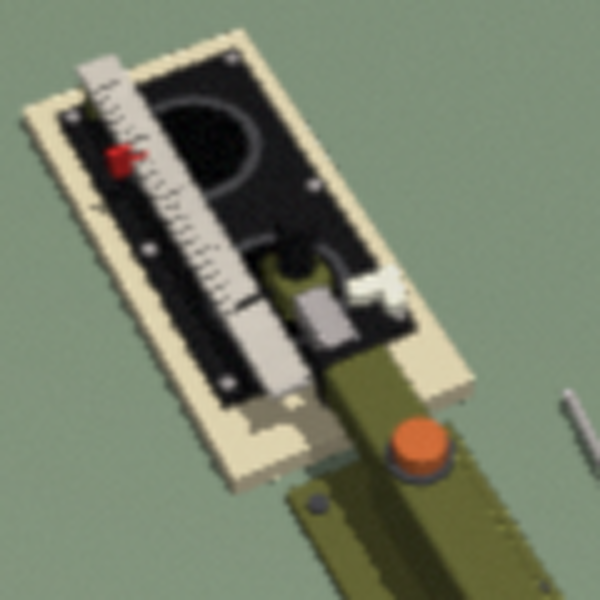

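Crops: button top c1 (183,157) / c2 (420,436); knob top c1 (421,159) / c2 (298,246); pointer c1 (417,118) / c2 (247,302); red line c1 (619,108) / c2 (140,156).

```bash
python3 - <<'E'
from h import *
t,T=load('top0');s,S=load('scene0')
a=lambda x,y:(215+(x+.5)/5-.5,190+(y+.5)/5-.5)
b=lambda x,y:(215+(x+.5)/5-.5,155+(y+.5)/5-.5)
for n,p,q,z in [('btn',(183,157),(420,436),.111),('knobtop',(421,159),(298,246),.135),('ptr',(417,118),(247,302),.07),('line',(619,108),(140,156),.07)]:
    r=[ray(t,T,*a(*p)),ray(s,S,*b(*q))]
    x,e=tri(r);print(n,x.round(4),np.round(e,4),'top@z',atz(t,T,*a(*p),z).round(4),'scene@z',atz(s,S,*b(*q),z).round(4))
# board direction: housing axis edges in top at z .093
for p in [(5,127),(300,135),(5,185),(300,192)]: print(p,atz(t,T,*a(*p),.093).round(4))
for p in [(325,97),(752,110),(325,130),(752,143)]: print('scale',p,atz(t,T,*a(*p),.07).round(4))
for p in [(307,58),(780,70),(303,286),(780,300)]: print('board',p,atz(t,T,*a(*p),.03).round(4))
E
```

```text
btn [0.5172 0.1338 0.1094] [0.0003 0.0003] top@z [0.5173 0.1335 0.111 ] scene@z [0.5175 0.1349 0.111 ]
knobtop [ 0.5109 -0.0206  0.106 ] [0.0024 0.0024] top@z [ 0.5101 -0.0205  0.135 ] scene@z [0.5196 0.0023 0.135 ]
ptr [ 0.5435 -0.0215  0.0729] [0.0004 0.0004] top@z [ 0.5442 -0.0218  0.07  ] scene@z [ 0.5422 -0.0233  0.07  ]
line [ 0.5469 -0.1572  0.0715] [0.0008 0.0008] top@z [ 0.5478 -0.1578  0.07  ] scene@z [ 0.5458 -0.1578  0.07  ]
(5, 127) [0.5418 0.2517 0.093 ]
(300, 135) [0.532  0.0569 0.093 ]
(5, 185) [0.5033 0.252  0.093 ]
(300, 192) [0.4942 0.0578 0.093 ]
scale (325, 97) [0.5598 0.0396 0.07  ]
scale (752, 110) [ 0.5444 -0.2472  0.07  ]
scale (325, 130) [0.5375 0.0401 0.07  ]
scale (752, 143) [ 0.5221 -0.2463  0.07  ]
board (307, 58) [0.5922 0.051  0.03  ]
board (780, 70) [ 0.5764 -0.2755  0.03  ]
board (303, 286) [0.435  0.0573 0.03  ]
board (780, 300) [ 0.4178 -0.2685  0.03  ]
```

```bash
python3 -m inch '[[[0,0,0],-0.087],[[0,0,0],-0.087],[[-2.5,-2.5,0],0],[[-2.5,-2.5,0],0],[[-2.5,-2.5,0],0],[[-2.5,-2.5,0],0],[[-2.5,-2.5,0],0],[[-2.5,-2.5,0],0]]' -1; python3 -m inch '[[[-2.5,-2.5,0],0],[[-2.5,-2.5,0],0],[[-2.5,-2.5,0],0],[[-2.5,-2.5,0],0],[[-2.5,-2.5,0],0],[[-2.5,-2.5,0],0],[[0,0,0],0],[[0,0,0],0]]' -1
python3 - <<'E'
from h import *
s,st=snap('wrist','w1');print(st['ee_pos'],rot(st['ee_rot']).round(3).tolist(),st['force'],st['time_s'],st['width'])
E
```

```text
time_s: 0.82
ee_pos: [0.2709, 0.4017, 0.2311]
ee_rot: [-0.0, 0.025, 1.0, -0.0]
force: [0.7, 0.1, -0.2]
width: -0.003
finger_force: 0.0
time_s: 1.48
ee_pos: [0.4134, 0.2443, 0.2311]
ee_rot: [-0.0, 0.027, 1.0, -0.0]
force: [-0.0, 0.1, -0.3]
width: -0.004
finger_force: 0.0
[0.4134241  0.24432333 0.23105168] [[-0.999, 0.055, -0.001], [0.055, 0.999, -0.0], [0.001, -0.0, -1.0]] [-0.00308824  0.13639544 -0.28668645] 1.4833 -0.00369557466001247
```

```bash
python3 -m inch '[[[-2.75,-2.62,0],0],[[-2.75,-2.62,0],0],[[-2.75,-2.62,0],0],[[-2.75,-2.62,0],0],[[0,0,0],0],[[0,0,0],0]]' -1
python3 - <<'E'
from h import *
s,st=snap('wrist','w2');print(st['ee_pos'],st['force'])
a,A=load('w1');b,B=load('w2')
for n,P in [('btn',(.5173,.1337,.111)),('knob',(.5097,-.021,.135)),('line',(.547,-.1575,.07))]: print(n,proj(a,A,P),proj(b,B,P))
E
```

```text
time_s: 2.03
ee_pos: [0.5172, 0.1355, 0.2309]
ee_rot: [-0.001, 0.026, 1.0, 0.0]
force: [0.7, 0.8, -0.5]
width: -0.0
finger_force: 0.0
[0.51716665 0.13550674 0.2308645 ] [ 0.67182957  0.81145207 -0.45802176]
btn (np.float64(176.51511397788187), np.float64(307.5364227674938)) (np.float64(276.9270386394021), np.float64(204.50625446206888))
knob (np.float64(4.664088758699052), np.float64(323.8951997583925)) (np.float64(91.63121801895042), np.float64(213.13723284699083))
line (np.float64(-49.57566408241303), np.float64(319.8009793769304)) (np.float64(11.446402698872532), np.float64(234.09150668121848))
```

View pics/w2.png

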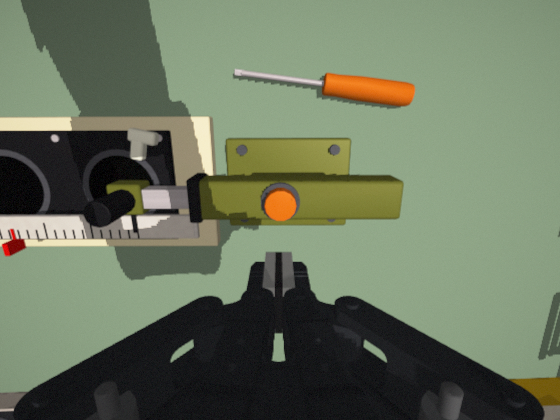

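View pics/w1.png

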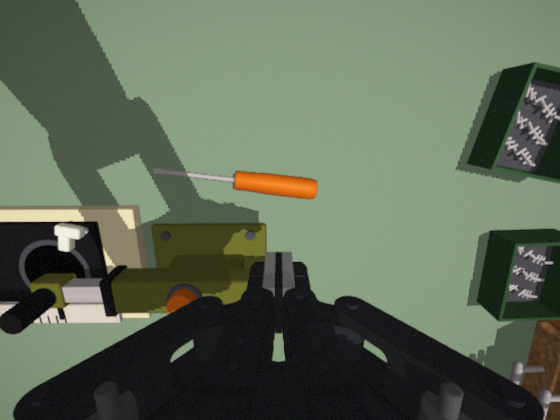

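w2: button top at (280,205), knob top at about (97,211), fingertips at u≈279. w1: button top at about (181,301), knob top at about (17,317). So the tool is already over the button. Next I check heights from the two wrist views and descend.

```bash
python3 - <<'E'
from h import *
a,A=load('w1');b,B=load('w2');t,T=load('top0')
print('btn',tri([ray(a,A,181,301),ray(b,B,280,205)]))
print('knob',tri([ray(a,A,17,317),ray(b,B,97,211)]), tri([ray(b,B,97,211),ray(t,T,298.8,221.5)]))
E
python3 -m inch '[[[0,0,3.5],0],[[0,0,3.5],0],[[0,0,3.5],0],[[0,0,1],0],[[0,0,0],0],[[0,0,0],0]]' -1
```

```text
btn (array([0.52018383, 0.13510099, 0.09779391]), [np.float64(0.0019416448175091476), np.float64(0.0019416448175092614)])
knob (array([ 0.51335691, -0.02559976,  0.11872287]), [np.float64(0.0012877393414451885), np.float64(0.001287739341445162)]) (array([ 0.51034618, -0.02094118,  0.12747457]), [np.float64(0.000194510932366922), np.float64(0.00019451093236705702)])
time_s: 2.58
ee_pos: [0.5168, 0.1367, 0.1171]
ee_rot: [-0.0, 0.024, 1.0, 0.0]
force: [0.8, -0.4, 0.5]
width: -0.001
finger_force: 0.0
```

```bash
python3 -m inch '[[[0,0,0.3],0],[[0,0,0.3],0],[[0,0,0],0],[[0,0,0],0]]' -1;python3 -m inch '[[[0,0,0.2],0],[[0,0,0.2],0],[[0,0,0],0],[[0,0,0],0]]' -1
```

```text
time_s: 2.92
ee_pos: [0.5176, 0.1355, 0.1112]
ee_rot: [0.001, 0.025, 1.0, 0.0]
force: [-0.4, -0.2, -0.0]
width: 0.004
finger_force: 0.0
time_s: 3.25
ee_pos: [0.5176, 0.1354, 0.1066]
ee_rot: [0.001, 0.026, 1.0, 0.0]
force: [1.3, 0.1, 2.4]
width: -0.001
finger_force: 1.0
```

```bash
python3 -m inch '[[[0,0,0.2],0],[[0,0,0.1],0],[[0,0,0],0],[[0,0,0],0]]' -1;python3 -m inch '[[[0,0,0.1],0],[[0,0,0],0],[[0,0,0],0]]' -1
```

```text
time_s: 3.58
ee_pos: [0.5172, 0.1354, 0.1032]
ee_rot: [0.0, 0.025, 1.0, -0.0]
force: [1.4, -0.4, 2.5]
width: 0.0
finger_force: 1.0
time_s: 3.83
ee_pos: [0.5172, 0.1354, 0.103]
ee_rot: [0.0, 0.025, 1.0, -0.0]
force: [-1.5, -0.8, 8.5]
width: -0.002
finger_force: 4.0
```

```bash
python3 -m inch '[[[0,0,-3.5],0],[[0,0,-3.5],0],[[0,-3.1,0],0],[[0,-3.1,0],0],[[0,-3.1,0],0],[[0,-3.1,0],0],[[0,-3.1,0],0],[[0,0,0],0]]' 0.3
python3 -m inch '[[[0,0,0],0],[[0,0,0],0]]'
python3 - <<'E'
from h import *
s,st=snap('wrist','w3');print(st['ee_pos'],st['width'])
E
```

```text
time_s: 4.5
ee_pos: [0.5084, -0.0236, 0.1717]
ee_rot: [-0.001, 0.027, 1.0, -0.001]
force: [0.3, -0.8, 0.5]
width: 0.649
finger_force: 0.0
time_s: 4.67
ee_pos: [0.5086, -0.0189, 0.1717]
ee_rot: [-0.001, 0.026, 1.0, 0.0]
force: [-0.2, -0.9, 0.0]
width: 0.649
finger_force: 0.0
[ 0.50856612 -0.0189053   0.17170751] 0.64856548889516
```

View pics/w3.png

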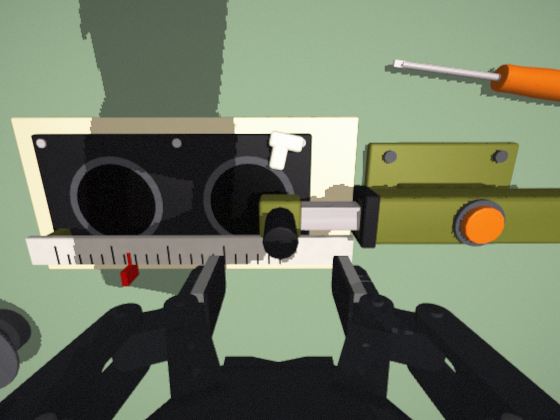

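Knob top at (281,242), centred between the fingers (215 and 345); button visibly flush; red line at (128,256).

```bash
python3 - <<'E'
from h import *
c,C=load('w3');b,B=load('w2')
print(tri([ray(b,B,97,211),ray(c,C,281,242)]),atz(c,C,281,242,.135))
print('line',atz(c,C,128,256,.07),tri([ray(b,B,13,236),ray(c,C,128,256)]))
for k in [(128,256),(112,256)]: print(atz(c,C,*k,.07))
E
```

```text
(array([ 0.509719  , -0.01762695,  0.13349325]), [np.float64(0.0012113967047002652), np.float64(0.0012113967047004078)]) [ 0.51036346 -0.01787318  0.135     ]
line [ 0.54433413 -0.15625323  0.07      ] (array([ 0.54914274, -0.16057507,  0.06433096]), [np.float64(0.002107268035497177), np.float64(0.0021072680354969377)])
[ 0.54433413 -0.15625323  0.07      ]
[ 0.54357085 -0.17056675  0.07      ]
```

```bash
python3 -m inch '[[[-0.1,0,2.5],0],[[0,0,2.5],0],[[0,0,2.6],0],[[0,0,0],0],[[0,0,0],0]]'; python3 -m inch '[[[0,0,0],0],[[0,0,0],0],[[0,0,0],0],[[0,0,0],0],[[0,0,0],0],[[0,0,0],0],[[0,0,0],0],[[0,0,0],0]]' -1
```

```text
time_s: 5.13
ee_pos: [0.5088, -0.0178, 0.0951]
ee_rot: [-0.002, 0.024, 1.0, 0.001]
force: [0.0, 0.1, 0.6]
width: 0.648
finger_force: 0.0
time_s: 5.8
ee_pos: [0.5116, -0.0191, 0.0983]
ee_rot: [0.002, 0.025, 1.0, 0.0]
force: [-0.1, 4.2, 6.2]
width: 0.269
finger_force: 58.5
```

```bash
python3 -m inch '[[[0,-0.6,0],0],[[0,-1.2,0],0],[[0,-1.5,0],0],[[0,-1.5,0],0],[[0,-1.5,0],0],[[0,-1.5,0],0],[[0,-1.2,0],0],[[0,-1,0],0]]'
python3 -m inch '[[[0,-0.8,0],0],[[0,-0.8,0],0],[[0,-0.5,0],0],[[0,0,0],0],[[0,0,0],0],[[0,0,0],0]]'
python3 - <<'E'
from h import *
s,st=snap('wrist','w4');print(st['ee_pos'])
t,st=snap('top','t4');sc,st=snap('scene','s4')
i=np.hstack([cv2.resize(t['image'][195:245,290:370],None,fx=5,fy=5,interpolation=cv2.INTER_CUBIC),cv2.resize(sc['image'][160:210,220:290],None,fx=5,fy=5,interpolation=cv2.INTER_CUBIC)])
w=cv2.resize(s['image'][170:340,100:475],None,fx=2,fy=2,interpolation=cv2.INTER_CUBIC)
cv2.imwrite('pics/m4.png',np.vstack([i,np.hstack([w,np.zeros((340,0,3),np.uint8)])]))
E
```

```text
time_s: 6.47
ee_pos: [0.5066, -0.1195, 0.0983]
ee_rot: [0.002, 0.026, 1.0, 0.0]
force: [2.1, 7.1, 6.6]
width: 0.266
finger_force: 58.5
time_s: 6.97
ee_pos: [0.5056, -0.14, 0.0983]
ee_rot: [0.002, 0.026, 1.0, 0.0]
force: [0.9, 5.0, 5.9]
width: 0.267
finger_force: 58.5
[ 0.50562198 -0.14004646  0.09832162]
```

View pics/m4.png

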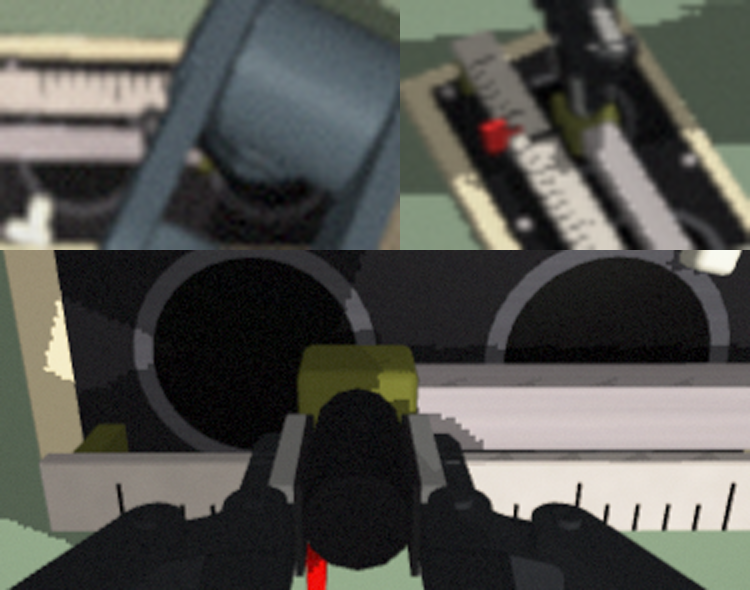

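```bash
python3 -m inch '[[[0,-0.5,0],0],[[0,-0.5,0],0],[[0,-0.4,0],0],[[0,0,0],0],[[0,0,0],0],[[0,0,0],0],[[0,0,0],0]]'
python3 - <<'E'
from h import *
s,st=snap('wrist','w5');print(st['ee_pos'])
sc,st=snap('scene','s5')
a=cv2.resize(sc['image'][165:203,228:268],None,fx=10,fy=10,interpolation=cv2.INTER_CUBIC)
w=cv2.resize(s['image'][250:345,180:380],None,fx=2,fy=4,interpolation=cv2.INTER_CUBIC)
cv2.imwrite('pics/m5.png',np.hstack([a,w]))
S=cam(sc)
for e in (.125,.130,.135,.140):
    P=np.array([.5435,-.0217,.0715])+e*np.array([-.051,-.9987,0]);u,v=proj(sc,S,P);print(e,(u-228)*10,(v-165)*10)
c,C=load('w5')
for h in (.07,.085):
  for y in (-.155,-.1575,-.16): print(h,y,proj(c,C,(.562,y,h)))
E
```

```text
time_s: 7.7
ee_pos: [0.5049, -0.1539, 0.0983]
ee_rot: [0.002, 0.025, 1.0, 0.0]
force: [1.0, 5.6, 6.3]
width: 0.268
finger_force: 58.6
[ 0.50489901 -0.15386735  0.0983169 ]
0.125 187.06912588438314 217.9669979472439
0.13 180.54426067180145 207.145449388764
0.135 174.04356545078542 196.36398698208495
0.14 167.56690617063754 185.62238840289808
0.07 -0.155 (np.float64(281.97598285521275), np.float64(322.181587733102))
0.07 -0.1575 (np.float64(278.2856281595585), np.float64(322.3455113537673))
0.07 -0.16 (np.float64(274.59662108550197), np.float64(322.5093751137879))
0.085 -0.155 (np.float64(282.28525348620997), np.float64(337.83947548683045))
0.085 -0.1575 (np.float64(278.31260182782063), np.float64(338.0128577520765))
0.085 -0.16 (np.float64(274.34151180611644), np.float64(338.18617186130757))
```

View pics/m5.png

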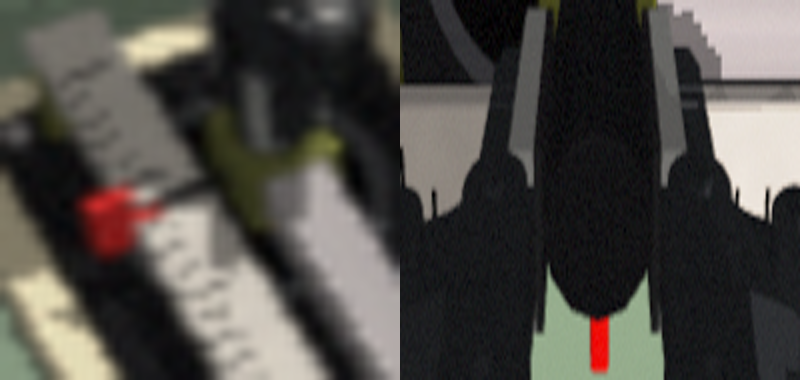

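m5: in the scene crop the black pointer bar, from (165,200) to (215,185), meets the red line at (150,215) end to end. In the wrist crop the knob's centre (597) and the tab (599) share a column, so the pointer is within about 1 mm. The button was pressed to its stop and the grip is 58 N, so I hand in.

```bash
python3 -c "
from cell import arm
s=arm.state();print(s['ee_pos'],s['finger_force'],abs(s['dq']).max());print(arm.close_job())"
```

```text
[ 0.50490957 -0.1538352   0.09832127] 58.60952317714691 0.0010615187501034314
the job is handed in; nothing more can be done
None
```

The job is handed in with no verdict returned: the lock button is pressed to its stop, and the gripper is holding the knob steady at 58 N with the pointer about 1 mm from the red tab by the last pictures.

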